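Free the fish spatula from under the dish stack

ROBOT

A 6-joint arm with a two-finger parallel gripper is mounted at the origin on the work surface. World frame = base frame: x ahead of the robot, y to its left, z up, the work surface at z = 0. Lengths are in m, angles in rad, forces in N, time in s.
With the tool pointing down it reaches from about 0.325 to 0.75 m from the base axis. Payload 7.6 kg.
Tool frame: the origin (TCP) lies between the finger pads; the fingertips stand 11 mm ahead of it and the grasp point (between the pads) lies 8 mm behind it; z points along the fingers, y is the line along which they close (so a half turn about z gives the same grasp; the last joint's range is limited). The gripper opens to 85 mm and grips with 20 to 120 N. Pads are 22 mm wide; open, the fingers measure 114 mm over their backs; the gripper's body (76 mm by 85 mm) begins 54 mm behind the grasp point. The pads swing forward as they close: fully open they stand 13 mm farther back than shut.
Start: joints at [-1.364, 0.052, 1.401, -0, 1.689, -0.07], TCP at [0.143, -0.505, 0.242] pointing down, gripper open.
Joint ranges: [-2.9, 2.9], [-0.91, 2.17], [0.12, 2.37], [-1.06, 4.2], [0.26, 2.73], [-2.93, 2.93]. Speed limits (rad/s): [2.57, 2.57, 3.01, 3.14, 3.14, 3.14].

INTERFACE

Orientations are given as a unit quaternion [x, y, z, w].
In Python, from bench import manip, eyes, close_job gives the robot as it stands.
- The arm moves only by the tool play_rows, never from a script. Its argument "motion" is a list of rows, each a list of 7 numbers: the shift along the tool's x, y, z in mm, then the turn, a rotation vector about the tool's x, y, z in rad, then the opening, from 0 (shut) to 1 (fully open). In form: [[tx, ty, tz, ax, ay, az, fingers], ...]. A call has 1 to 20 rows; each row shifts and turns the commanded pose from where the row before left it, along the tool's axes as they then stand; what a row does not reach is not made up. A row lasts 1/10 s, in which the tool goes at most 50 mm and 8.59 degrees, less where a joint would pass 70% of its speed; a pose out of reach is approached as far as the arm can. A call with a gripper value outside its range is refused whole. The fingers move at their own pace and stop on an object; "force" is the grip in N (left out, the last holds). Time passes only in rows, so rows that do not move let the fingers close. It gives the time, the measured TCP pose, the force, the opening and the grip force at its end, in the units of the state.
- manip.state(): the state, without advancing time (a new reading comes with each control period).
- eyes.capture(name): name is "scene" or "side" or "wrist"; returns a dict with "image" (480x640x3 uint8, red, green, blue), "depth" (480x640 float32, m along the optical axis (not along the pixel's ray), 0 where there is no reading), "K" (3x3 intrinsics, pixels), "dist" ([k1, k2, p1, p2, k3] as OpenCV has them; the pictures are not rectified), "rvec" (rotation vector, rad) and "tvec" (3), from world to camera coordinates, as OpenCV has them. Camera axes: x right, y down, z forward; pixel columns grow to the right and rows downward; lengths in m; the calibration is good to about 2 mm. A picture is of the moment at which its call begins.
- close_job(): hands the job in; it is judged then, once.
Trained networks look in the newest picture that a camera, given by its name, has taken for a name from the list of things; names that differ only in an ending like _2 or _b are one class to them, and where a whole thing is asked for, a point or a joint stands for the part that bears it (a point fixed in the world has none). Each returns a list of dicts, best first, with "p" (0 to 1); they miss things now and then, are a little off and sometimes report something else, mostly with a low value. They report only what shows in the picture. A call takes as long as a camera call. They do not tell look-alikes from the thing itself.
- eyes.trace(camera, name): "mask" (480x640 bool, what is visible of it) and "location" ([row, column] in pixels, amid what is visible of it).
The state is a dict: "clock": time; "joint_pos": joint angles; "dq": joint speeds; "joint_efforts": joint torques, N m; "eef_pos": TCP position; "tool_rot": TCP orientation; "contact_force": force on the tool from outside, world axes, zero at the start; "moment": the same for the moment, N m; "gripper_width": finger opening in m; "gripper_force": force on a finger pad.
Only numpy, scipy, OpenCV 4.12 (cv2) and the standard library are available. Lean on these libraries where they do the work, as an engineer would, in place of code of your own. Each camera call takes 0.05 s, during which the arm holds its last target. There are 200 camera calls.

TASK

The stainless fish spatula is trapped under a small stack of dish, wooden cover and steel cup behind the skewer rack. First move the pepper grinder, which stands in the way of the handle, and stand it upright wholly on the cork coaster; then take the spatula by its black handle and draw it out gently, flat on the shelf and straight through the rack, so that the rack holds the stack back and it settles on the shelf near where it was, never lifted, upright and still neatly stacked. Finally lay the spatula flat in the blue rest, blade inside the pan and handle out through the notch, let go, and leave everything else on the shelf where it stands.

Things in the scene. Friction and masses are not known exactly. Their poses are not given: they have to be found in the camera images.
- rack: Steel skewer rack, six slots, fixed. Origin on the shelf under its centre. Two side plates: x -25 to 25, 60 high, 4 thick, inner faces at y = +-42, foot flanges 3 high out to y = +-58; cross bars at x = +-19, 45 to 60 high. So a gate 84 wide, 45 high along x. The stack stands on its +x side; the handle comes out on its -x side: draw towards -x.
- spatula: Stainless fish spatula, 0.16 kg, balance near x = -70. Origin under the blade's centre, x from handle to blade tip, z up. Blade x -56 to 56, 70 wide, 3 thick. Neck 14 wide, x -56 to -95, flush underneath, 3 thick, then 10 from x = -72. Black straight handle x -90 to -215, 20 wide, z 0 to 20. Lies flat on the shelf, roughly in line with the rack's x, blade under the dish.
- spatula_tip (a point): Middle of the blade's far edge, on its underside: x = 56 in the spatula's frame.
- spatula_grip (a point): A point in the middle of the black handle to grip, at x = -145, z = 10 in the spatula's frame.
- dish: White round ceramic dish, straight sided, 120 diameter, 24 high, about 0.3 kg, standing on the blade. Origin at the centre of its underside. Drawn towards the rack it comes up against the +x edges of the side plates after 5 to 30 mm and stops, while the narrower blade passes; it then comes to stand on the shelf.
- cover: Round wooden cover lying loose on the dish's rim, 116 diameter, 8 thick, 0.06 kg. Origin at the centre of its underside.
- cup: Small steel sauce cup standing loose on the cover, 56 diameter at the rim, 38 high, 0.05 kg; top of the stack (73 above the shelf at the start). Origin at the centre of its underside.
- grinder: Pepper grinder: clear acrylic body 52 diameter from 14 to 90 high, steel foot 54 diameter, black knob on top 38 diameter, 123 high overall, about 0.22 kg. Origin at the centre of its underside, z up. It stands on the shelf beyond the handle's end, in the spatula's way out; grip the acrylic from above at about 80 high.
- coaster: Round cork coaster, 92 diameter, 5 thick, fixed to the shelf. Origin at the centre of its underside.
- rest: Blue spatula rest, fixed: shallow pan 144 (x) by 108 (y) outside, 136 by 100 inside, floor 4 thick, rim 13 high. Notch 44 wide, down to the floor, in the middle of its -x wall for the handle. Origin at the centre of its underside. The spatula belongs with its blade centre over this origin, handle pointing to -x, underside 4 above the shelf.
- rub_jar: Bystander: amber jar with black cap, 58 diameter, 75 high, origin at the centre of its underside.
- bowl: Bystander: small white bowl, 80 diameter, 38 high, beside the rack; origin at the centre of its underside.
- brush: Bystander: yellow silicone brush lying flat, 171 long along its x (-75 to 96), 36 wide at the head (+x end), 14 high; beside the spatula's handle.
- tin: Bystander: plain aluminium tin, 60 diameter, 45 high, origin at the centre of its underside.
- oil: Bystander: green glass oil bottle, 56 diameter, 140 high, origin at the centre of its underside.
There are look-alikes about, which are no part of the job. Several things have the shape of the rest; the one meant has the colours described above.

How it is judged:
On the way, in this order (a step that is already met when the one before it is completed fails the run):
1. the pepper grinder stands upright wholly on the coaster, let go (horizontal distance between grinder and coaster below 0.021 m and height (world z) of grinder between 0.003 and 0.009 m and angle between grinder's own z axis and vertical below 0.08 rad and contact force between the fingers and grinder below 0.3 N), for 0.2 s.
2. the blade has come out from under the dish through the rack and the stack stands upright on the shelf, still stacked (horizontal distance between spatula_tip and dish above 0.07 m and x of spatula_tip in the frame of rack below 0.01 m and y of spatula_tip in the frame of rack between -0.045 and 0.045 m and height (world z) of dish below 0.003 m and angle between dish's own z axis and vertical below 0.05 rad and angle between cover's own z axis and vertical below 0.06 rad and horizontal distance between cover and dish below 0.02 m and z of cover in the frame of dish between 0.02 and 0.028 m and angle between cup's own z axis and vertical below 0.08 rad and horizontal distance between cup and cover below 0.04 m and z of cup in the frame of cover between 0.005 and 0.011 m), for 0.2 s.
3. the spatula lies flat in the rest, let go (x of spatula in the frame of rest between -0.0145 and 0.0145 m and y of spatula in the frame of rest between -0.018 and 0.018 m and z of spatula in the frame of rest between 0.001 and 0.0075 m and angle between spatula's own z axis and vertical below 0.06 rad and angle between the x axis of spatula and the x axis of rest, either way round below 0.3 rad and x of spatula_grip in the frame of rest below -0.1 m and linear speed of spatula below 0.02 m/s and contact force between the fingers and spatula below 0.3 N), for 0.2 s.
At the end, for the whole second after the job is handed in: Spatula flat in the rest: blade centre within 14.5 mm along, 18 mm across, 0.3 rad; grinder upright within 21 mm of coaster centre; dish level on the shelf within 50 mm of its start, cover within 20 mm, cup within 40 mm of centre; bystanders upright within 30 mm; all let go, still (all of step 1 and all of step 3 and height (world z) of dish below 0.003 m and angle between dish's own z axis and vertical below 0.05 rad and angle between cover's own z axis and vertical below 0.06 rad and horizontal distance between cover and dish below 0.02 m and z of cover in the frame of dish between 0.02 and 0.028 m and angle between cup's own z axis and vertical below 0.08 rad and horizontal distance between cup and cover below 0.04 m and z of cup in the frame of cover between 0.005 and 0.011 m and distance of dish from where it was at the start of the episode below 0.05 m and distance of each of rub_jar, bowl, brush, tin, oil from where it was at the start of the episode below 0.03 m and angle between each of rub_jar, bowl, brush, tin, oil's own z axis and vertical below 0.15 rad); the robot touches nothing.
It fails at once if the spatula is lifted off the shelf while its tip is still under the dish (height (world z) of spatula above 0.02 m and horizontal distance between spatula_tip and dish below 0.06 m).
It fails at once if the dish is lifted more than about 15 mm or tipped over 0.2 rad, or moved more than 60 mm (distance of dish from where it was at the start of the episode above 0.06 m or height (world z) of dish above 0.018 m or angle between dish's own z axis and vertical above 0.2 rad).
It fails at once if the cover or cup is taken off or toppled (angle between cover's own z axis and vertical above 0.25 rad or angle between cup's own z axis and vertical above 0.3 rad or horizontal distance between cup and dish above 0.06 m or horizontal distance between cover and dish above 0.03 m or z of cup in the frame of cover above 0.025 m or z of cover in the frame of dish above 0.04 m).
It fails at once if the grinder is knocked over (angle between grinder's own z axis and vertical above 0.6 rad).
It fails at once if a bystander is knocked over or pushed more than 40 mm (distance of any of rub_jar, bowl, brush, tin, oil from where it was at the start of the episode above 0.04 m or angle between any of rub_jar, bowl, brush, tin, oil's own z axis and vertical above 0.4 rad).
It also fails if it takes over 64 s, if anything falls off the work surface, if the arm or the gripper's body presses on something with over 40 N, if the wrist force passes 120 N, or if a joint passes its speed limit or range.

## Working session

There is one attempt and no reset: what is moved stays moved. The work goes in short steps, Python scripts to look and compute and a tool call to move; the robot and the scene stay as the last step left them, time stands still between calls to the robot, and variables do not carry over. Pictures are saved under pics/ and viewed, at most 10 in all, crops included, and the job is handed in when it is done.

Besides the shell and the picture viewer there is one more tool, called after "Request:" by a JSON object that holds its "method" and its "body". play_rows: Moves the arm, as the interface text tells. Its arguments: {"type":"object","properties":{"motion":{"type":"array"},"force":{"type":"number"}},"required":["motion"]}

```bash
mkdir -p pics; cat > h.py <<'E'
import numpy as np, cv2
from bench import manip, eyes
def cap(n,save=None):
    c=eyes.capture(n)
    if save: cv2.imwrite(f'pics/{save}.png',c['image'][:,:,::-1])
    return c
def pts(c,mask):
    v,u=np.nonzero(mask&(c['depth']>0)); d=c['depth'][v,u]
    n=cv2.undistortPoints(np.stack([u,v],1).astype(float)[:,None],c['K'],c['dist'])[:,0]
    P=np.c_[n*d[:,None],d]; R=cv2.Rodrigues(c['rvec'])[0]
    return (P-np.ravel(c['tvec']))@R
E
cat > a.py <<'E'
from h import *
C={n:cap(n,n+'0') for n in('scene','side')}
for o in 'rack spatula dish cover cup grinder coaster rest rub_jar bowl brush tin oil'.split():
  for n in C:
    for r in eyes.trace(n,o)[:3]:
      if r['p']<.2: continue
      P=pts(C[n],r['mask'])
      if len(P)==0: continue
      lo,hi=np.percentile(P,[2,98],axis=0)
      print(o,n,round(r['p'],2),np.round(r['location']),len(P),(lo*1000).astype(int),(hi*1000).astype(int),C[n]['image'][r['mask']].mean(0).astype(int))
E
python3 a.py
python3 -c "
import cv2,numpy as np
a=[cv2.imread(f'pics/{n}0.png') for n in('scene','side')]
cv2.imwrite('pics/both.png',cv2.resize(np.vstack(a),(448*1,600*1+72)[:2])[:600]) "
```

```text
rack scene 0.95 [186. 368.] 330 [482 117   0] [590 178  62] [116 117 117]
rack side 0.92 [302. 268.] 901 [476 116   1] [576 178  61] [107 112 115]
rack side 0.29 [206. 331.] 996 [ 503 -406    1] [ 644 -289   14] [ 86 129 161]
spatula scene 0.76 [203. 358.] 336 [524  24  -1] [557 142  25] [62 63 64]
spatula side 0.75 [290. 274.] 258 [481  33   1] [550 296  22] [57 59 61]
dish scene 0.57 [182. 367.] 114 [496 172   5] [577 225  29] [83 83 81]
dish side 0.94 [356. 255.] 626 [456 223   3] [544 295  29] [164 166 164]
cover scene 0.88 [160. 370.] 603 [465 187  30] [573 277  41] [138 105  75]
cover scene 0.75 [205. 358.] 293 [528  24   4] [557 145  25] [59 60 61]
cover side 0.85 [336. 255.] 1478 [463 184  26] [570 292  38] [151 113  72]
cover side 0.43 [300. 316.] 542 [419 -39   0] [473 117  16] [195 175  44]
cup scene 0.53 [154. 374.] 345 [504 209  33] [554 281  74] [77 76 75]
grinder scene 0.7 [236. 339.] 656 [517 -78   0] [568 -38 124] [88 90 90]
coaster scene 0.9 [160. 422.] 586 [603 275   0] [685 357  10] [175 145 110]
coaster scene 0.44 [155. 376.] 349 [504 209  34] [554 261  74] [75 7
[... 973 characters left out ...]
 [422 -51  -1] [478 112  17] [183 174 102]
brush side 0.55 [299. 317.] 510 [419 -38   0] [472 117  16] [197 177  40]
brush side 0.38 [334. 255.] 1327 [464 185  31] [567 291  38] [152 111  67]
brush side 0.31 [353. 173.] 1270 [598 282   1] [680 361   7] [181 148 102]
tin scene 0.66 [235. 256.] 429 [ 321 -176   11] [ 372 -124   48] [169 169 168]
tin scene 0.5 [276. 421.] 710 [749 -98   8] [799 -60 142] [50 72 56]
tin side 0.74 [252. 389.] 500 [ 313 -163    5] [ 365 -114   47] [174 180 183]
oil scene 0.85 [279. 421.] 760 [747 -98   0] [800 -53 142] [53 73 58]
oil scene 0.4 [180. 370.] 103 [503 173   5] [576 220  27] [84 84 81]
oil side 0.76 [220. 220.] 931 [743 -83   4] [791 -40 140] [58 99 68]
```

View pics/scene0.png

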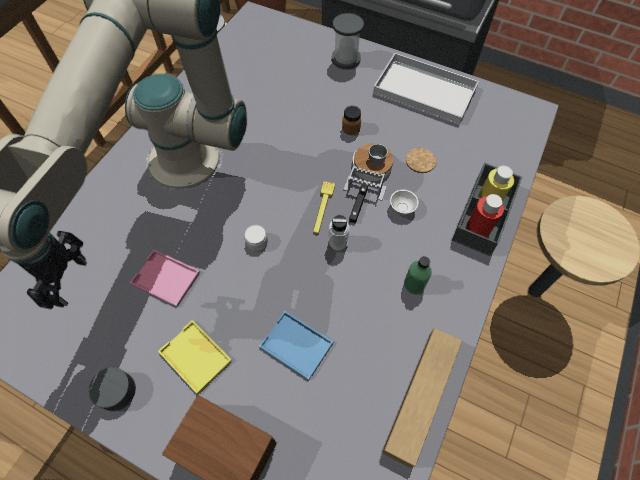

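View pics/side0.png

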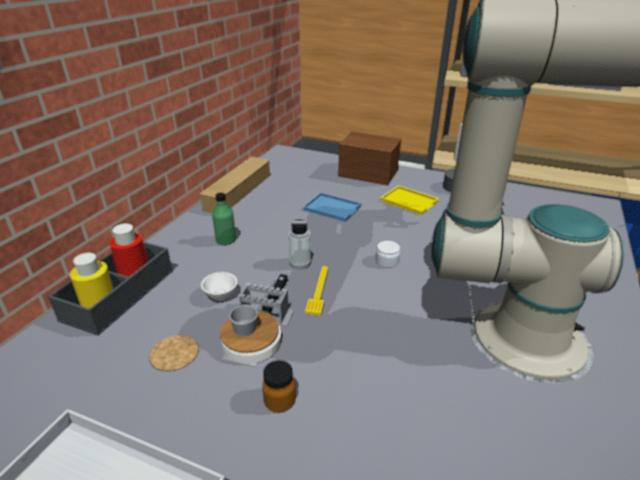

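Scene view: three rest-shaped pans: blue (col 298,row 347), yellow (194,359) and pink (163,276). The blue one is meant. There is one grinder at (339,236); the dark-topped canister at (347,40) is a look-alike. The coaster is at (422,160), and the dish, cover and cup stack at (374,158) behind the rack at (367,186). The spatula handle is at (358,205). Next I'll crop the blue rest and refine the poses.

```bash
cat > b.py <<'E'
from h import *
def clean(P):
    return P[np.all(np.abs(P-np.median(P,0))<.12,axis=1)]
def circ(P):
    A=np.c_[2*P[:,:2],np.ones(len(P))]; 
    (c,r)=cv2.minEnclosingCircle((P[:,:2]*1000).astype(np.float32)); return np.round(c,1),round(r,1)
def rect(P): return cv2.minAreaRect((P[:,:2]*1000).astype(np.float32))
ims=[]
for n in('scene','side'):
    c=cap(n); h={}
    def best(o,want=None):
        for r in eyes.trace(n,o):
            P=pts(c,r['mask'])
            if len(P)<50: continue
            if want is None or np.linalg.norm(np.median(P,0)[:2]-want)<.07: return P
        return None
    def show(t,f):
        try: print(n,t,f())
        except Exception as e: print(n,t,'none',e)
    P=best('coaster',[.644,.318]); show('coaster',lambda:circ(P[(P[:,2]>.002)&(P[:,2]<.009)]))
    G=best('grinder',[.542,-.058]); show('knob',lambda:(circ(G[G[:,2]>.112]),G[G[:,2]>.112].mean(0),np.sum(G[:,2]>.112)))
    show('gfoot',lambda:circ(G[(G[:,2]<.012)&(G[:,2]>.003)]))
    S=best('spatula')
    def hd():
        Q=S[(S[:,2]>.014)&(S[:,2]<.024)&(S[:,1]<.115)]; m=Q.mean(0); d=np.linalg.svd(Q-m)[2][0]; return m,d,np.degrees(np.arctan2(d[1],d[0])),Q[:,1].min(),Q[:,1].max(),len(Q)
    show('handle',hd)
    R=best('rest',[.575,-.35]); show('rest',lambda:(rect(R[(R[:,2]>-.002)&(R[:,2]<.018)])))
    K=best('rack',[.53,.147]); show('rack',lambda:(rect(K[K[:,2]>.05]),circ(K[K[:,2]>.05])))
    D=best('cover',[.517,.238]); show('cover',lambda:circ(D[(D[:,2]>.025)&(D[:,2]<.04)]))
    B=best('brush',[.45,.03]); show('brush',lambda:rect(B))
    np.save(f'pc_{n}.npy',pts(c,np.ones((480,640),bool)))
    im=c['image'][:,:,::-1]
    y,x=(345,297) if n=='scene' else (206,332)
    ims.append(cv2.resize(im[y-40:y+40,x-50:x+50],(400,320),interpolation=2))
    y,x=(190,360) if n=='scene' else (300,270)
    ims.append(cv2.resize(im[y-60:y+60,x-75:x+75],(400,320),interpolation=2))
cv2.imwrite('pics/crop.png',cv2.resize(np.vstack([np.hstack(ims[:2]),np.hstack(ims[2:])]),(750,600)))
E
python3 b.py
```

```text
scene coaster (array([643.8, 320.1]), 47.4)
scene knob ((array([543.4, -53.1]), 19.5), array([ 0.54370848, -0.05457546,  0.12010407]), np.int64(172))
scene gfoot (array([533.8, -30.8]), 52.6)
scene handle (array([0.54389088, 0.06856073, 0.01984813]), array([ 0.15480452, -0.98793908,  0.00345388]), np.float64(-81.09448701514386), np.float64(0.0221850233518477), np.float64(0.11470711007396091), 197)
scene rest ((575.2150268554688, -350.64984130859375), (110.39287567138672, 149.44204711914062), 84.97779846191406)
scene rack (((534.201416015625, 146.48619079589844), (92.49988555908203, 51.367401123046875), 8.866711616516113), (array([533.9, 145.5]), 50.5))
scene cover (array([521.4, 232.7]), 59.1)
scene brush ((457.51226806640625, 35.98401641845703), (39.634483337402344, 183.47357177734375), 17.8445987701416)
side coaster (array([641.4, 321.5]), 46.2)
side knob ((array([539.2, -48. ]), 19.8), array([ 0.5379992 , -0.04364038,  0.11904898]), np.int64(133))
side gfoot (array([548.5, -49.1]), 34.2)
side handle (array([0.54064873, 0.066498  , 0.01963044]), array([-0.14248163,  0.98976594, -0.00789758]), np.float64(98.19173018054029), np.float64(0.029127500777475883), np.float64(0.11488756094952851), 163)
side rest ((572.5757446289062, -348.12432861328125), (114.70970916748047, 146.11216735839844), 83.82176971435547)
side rack (((531.812255859375, 151.45254516601562), (92.94445037841797, 53.15895462036133), 7.871595859527588), (array([531.3, 151.6]), 51.5))
side cover (array([517.4, 235.6]), 59.1)
side brush ((451.0462951660156, 37.34202575683594), (32.84053421020508, 168.6229705810547), 12.729425430297852)
```

View pics/crop.png

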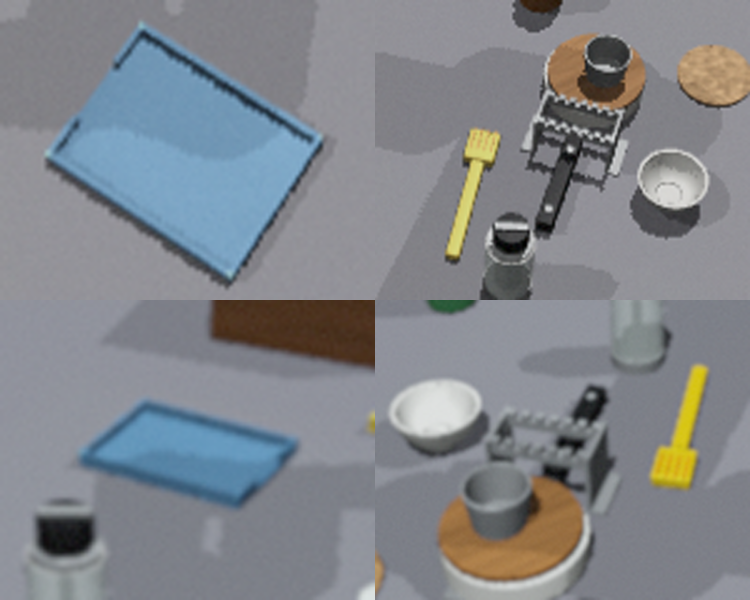

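The crop shows the blue rest's notch on its upper-left wall in the scene view, which is the side towards the robot base, so rest +x is about world +x with a yaw near -5°. The handle runs through the rack and its end is right behind the grinder. Next is the tool state and the first move.

```bash
cat >> h.py <<'E'
from scipy.spatial.transform import Rotation as Ro
def go(x,y,z,yaw=None):
    """yaw: wanted world direction (deg) of tool y (mod 180), tool down. Prints turn az, then shift in tool axes after turning"""
    s=manip.state(); R=Ro.from_quat(s['tool_rot']); M=R.as_matrix(); p=np.array(s['eef_pos'])
    cur=np.degrees(np.arctan2(M[1,1],M[0,1]))
    az=0
    if yaw is not None:
        d=(yaw-cur+90)%180-90; az=-np.radians(d)
    tx=np.cross
    M0=M; M2=M@Ro.from_rotvec([0,0,az]).as_matrix()
    dd=np.array([x,y,z])-p
    print('t',round(s['clock'],2),'pos',np.round(p*1000,1),'ydir',round(cur,1),'tilt',np.round(M[:,2],3),'q6',np.round(s['joint_pos'],2),'w',round(s['gripper_width']*1000,1))
    print('az',round(az,3),'shift before turn',np.round(dd@M0*1000,1),'after turn',np.round(dd@M2*1000,1))
E
python3 -c "
from h import *
go(.541,-.0505,.20,0)"
```

```text
t 2.2 pos [ 143.5 -505.   242.3] ydir -74.1 tilt [ 0. -0. -1.] q6 [-1.36  0.05  1.4  -0.    1.69 -0.07] w 85.7
az -1.294 shift before turn [ 506.6 -328.6   42.3] after turn [454.5 397.5  42.3]
```

Request:
{"method": "play_rows", "body": {"motion": [[0, 0, 0, 0, 0, -0.144, 1], [0, 0, 0, 0, 0, -0.144, 1], [0, 0, 0, 0, 0, -0.144, 1], [0, 0, 0, 0, 0, -0.144, 1], [0, 0, 0, 0, 0, -0.144, 1], [0, 0, 0, 0, 0, -0.144, 1], [0, 0, 0, 0, 0, -0.144, 1], [0, 0, 0, 0, 0, -0.144, 1], [0, 0, 0, 0, 0, -0.142, 1], [25, 22, 0, 0, 0, 0, 1], [25, 22, 0, 0, 0, 0, 1], [25, 22, 0, 0, 0, 0, 1], [25, 22, 0, 0, 0, 0, 1], [25, 22, 0, 0, 0, 0, 1], [25, 22, 0, 0, 0, 0, 1], [25, 22, 0, 0, 0, 0, 1], [25, 22, 0, 0, 0, 0, 1], [25, 22, 0, 0, 0, 0, 1], [25, 22, 0, 0, 0, 0, 1], [25, 22, 0, 0, 0, 0, 1]]}}

```text
clock: 4.2
eef_pos: [0.3862, -0.2289, 0.2425]
tool_rot: [0.707, 0.707, -0.0, 0.0]
contact_force: [0.4, -0.1, -0.4]
gripper_width: 0.0858
gripper_force: 0.0
```

Request:
{"method": "play_rows", "body": {"motion": [[25, 22, 0, 0, 0, 0, 1], [25, 22, 0, 0, 0, 0, 1], [25, 22, 0, 0, 0, 0, 1], [25, 22, 0, 0, 0, 0, 1], [25, 22, 0, 0, 0, 0, 1], [25, 22, 0, 0, 0, 0, 1], [0, 10, 0, 0, 0, 0, 1], [0, 0, 0, 0, 0, 0, 1], [0, 0, 0, 0, 0, 0, 1]]}}

```text
clock: 5.1
eef_pos: [0.5271, -0.0807, 0.2421]
tool_rot: [0.707, 0.707, -0.0, -0.0]
contact_force: [-0.2, 0.0, -0.5]
gripper_width: 0.0854
gripper_force: 0.0
```

```bash
python3 - <<'E'
from h import *
go(.541,-.0505,.20,0)
c=cap('wrist','w1'); R=cv2.Rodrigues(c['rvec'])[0]; print('cam',-R.T@np.ravel(c['tvec']))
for o in('grinder','spatula','brush'):
    for r in eyes.trace('wrist',o)[:2]:
        P=pts(c,r['mask']); print(o,r['p'],r['location'],np.round(np.percentile(P,[2,50,98],axis=0)*1000))
        if o=='grinder':
            K=P[P[:,2]>.112]; print(cv2.minEnclosingCircle((K[:,:2]*1000).astype(np.float32)))
E
```

```text
t 5.1 pos [527.1 -80.7 242.1] ydir -0.0 tilt [-0.001 -0.    -1.   ] q6 [-0.22  0.08  1.38 -0.    1.69 -0.22] w 85.4
az -0.001 shift before turn [30.2 13.9 42.1] after turn [30.2 13.9 42.1]
cam [ 0.52724319 -0.00835057  0.37508954]
grinder 0.67 [177.9, 333.9] [[519. -68.  19.]
 [540. -45. 120.]
 [564. -25. 125.]]
((542.3442993164062, -51.022891998291016), 19.03792381286621)
spatula 0.79 [41.6, 334.9] [[532.  26.  15.]
 [544.  60.  21.]
 [555.  91.  23.]]
brush 0.64 [66.8, 230.0] [[426. -47.   5.]
 [455.  42.  13.]
 [478.  93.  17.]]
```

View pics/w1.png

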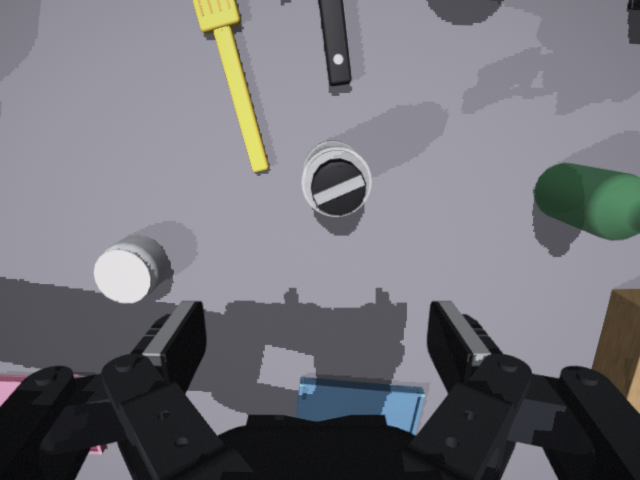

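The wrist view shows the grinder knob at (338,188), the handle end at (340,80) and the brush at (240,90). All agree with the measured poses, so I'll grasp the grinder.

Request:
{"method": "play_rows", "body": {"motion": [[15, 7, 0, 0, 0, 0, 1], [15, 7, 0, 0, 0, 0, 1], [0, 0, 25, 0, 0, 0, 1], [0, 0, 25, 0, 0, 0, 1], [0, 0, 25, 0, 0, 0, 1], [0, 0, 25, 0, 0, 0, 1], [0, 0, 25, 0, 0, 0, 1], [0, 0, 20, 0, 0, 0, 1], [0, 0, 15, 0, 0, 0, 1], [0, 0, 7, 0, 0, 0, 1], [0, 0, 0, 0, 0, 0, 1], [0, 0, 0, 0, 0, 0, 0.3], [0, 0, 0, 0, 0, 0, 0.3], [0, 0, 0, 0, 0, 0, 0.3], [0, 0, 0, 0, 0, 0, 0.3], [0, 0, 0, 0, 0, 0, 0.3], [0, 0, 0, 0, 0, 0, 0.3], [0, 0, 0, 0, 0, 0, 0.3]], "force": 40}}

```text
clock: 7.1
eef_pos: [0.5421, -0.0502, 0.0766]
tool_rot: [0.707, 0.707, 0.001, 0.001]
contact_force: [-1.6, -0.0, 6.7]
gripper_width: 0.0505
gripper_force: 42.3
```

```bash
python3 -c "
from h import *
print(manip.state()['gripper_force']);go(.6425,.321,.185)"
```

```text
42.29384243488312
t 7.1 pos [542.1 -50.2  76.6] ydir -0.0 tilt [ 0.002 -0.    -1.   ] q6 [-0.16  0.22  1.55 -0.    1.36 -0.16] w 50.5
az 0 shift before turn [ 371.1  100.6 -108.3] after turn [ 371.1  100.6 -108.3]
```

Request:
{"method": "play_rows", "body": {"motion": [[0, 0, -10, 0, 0, 0, 0.3], [0, 0, -20, 0, 0, 0, 0.3], [0, 0, -25, 0, 0, 0, 0.3], [0, 0, -25, 0, 0, 0, 0.3], [0, 0, -20, 0, 0, 0, 0.3], [0, 0, -10, 0, 0, 0, 0.3], [10, 2, 0, 0, 0, 0, 0.3], [20, 5, 0, 0, 0, 0, 0.3], [26, 7, 0, 0, 0, 0, 0.3], [26, 7, 0, 0, 0, 0, 0.3], [26, 7, 0, 0, 0, 0, 0.3], [26, 7, 0, 0, 0, 0, 0.3], [26, 7, 0, 0, 0, 0, 0.3], [26, 7, 0, 0, 0, 0, 0.3], [26, 7, 0, 0, 0, 0, 0.3], [26, 7, 0, 0, 0, 0, 0.3], [26, 7, 0, 0, 0, 0, 0.3], [26, 7, 0, 0, 0, 0, 0.3], [26, 7, 0, 0, 0, 0, 0.3], [20, 7, 0, 0, 0, 0, 0.3]]}}

```text
clock: 9.1
eef_pos: [0.6316, 0.2883, 0.1827]
tool_rot: [0.707, 0.708, -0.001, -0.001]
contact_force: [0.5, 0.6, -2.9]
gripper_width: 0.0505
gripper_force: 42.1
```

Request:
{"method": "play_rows", "body": {"motion": [[18, 5, 0, 0, 0, 0, 0.3], [12, 3, 0, 0, 0, 0, 0.3], [5, 2, 0, 0, 0, 0, 0.3], [0, 0, 0, 0, 0, 0, 0.3], [0, 0, 0, 0, 0, 0, 0.3]]}}

```text
clock: 9.6
eef_pos: [0.6423, 0.3206, 0.1844]
tool_rot: [0.707, 0.707, -0.001, -0.0]
contact_force: [0.5, -0.2, -1.9]
gripper_width: 0.0507
gripper_force: 42.2
```

```bash
python3 -c "
from h import *
go(.6425,.321,.083)
c=cap('wrist','w2')
for o in('coaster','grinder'):
    for r in eyes.trace('wrist',o)[:2]:
        P=pts(c,r['mask'])
        if o=='coaster': P=P[(P[:,2]>.001)&(P[:,2]<.009)]
        print(o,r['p'],len(P),np.round(np.percentile(P,[1,50,99],axis=0)*1000),cv2.minEnclosingCircle((P[:,:2]*1000).astype(np.float32)))
"
```

```text
t 9.6 pos [642.3 320.6 184.4] ydir -0.0 tilt [-0.001 -0.001 -1.   ] q6 [ 0.41  0.64  0.79 -0.    1.71  0.41] w 50.7
az 0 shift before turn [  0.5   0.3 101.4] after turn [  0.5   0.3 101.4]
coaster 0.77 5513 [[599. 303.   3.]
 [643. 336.   6.]
 [686. 363.   8.]] ((642.4657592773438, 319.16534423828125), 46.849544525146484)
grinder 0.84 23800 [[619. 314. 117.]
 [642. 335. 211.]
 [665. 346. 233.]] ((642.607177734375, 243.30787658691406), 103.28408813476562)
```

Request:
{"method": "play_rows", "body": {"motion": [[0, 0, 12, 0, 0, 0, 0.3], [0, 0, 20, 0, 0, 0, 0.3], [0, 0, 20, 0, 0, 0, 0.3], [0, 0, 20, 0, 0, 0, 0.3], [0, 0, 14, 0, 0, 0, 0.3], [0, 0, 9, 0, 0, 0, 0.3], [0, 0, 5, 0, 0, 0, 0.3], [0, 0, 2, 0, 0, 0, 0.3], [0, 0, 1, 0, 0, 0, 0.3], [0, 0, 0, 0, 0, 0, 0.3], [0, 0, 0, 0, 0, 0, 0.3]]}}

```text
clock: 10.85
eef_pos: [0.6428, 0.3211, 0.083]
tool_rot: [0.707, 0.707, 0.001, 0.0]
contact_force: [-0.6, -0.4, -2.1]
gripper_width: 0.0507
gripper_force: 42.1
```

Request:
{"method": "play_rows", "body": {"motion": [[0, 0, 1, 0, 0, 0, 0.3], [0, 0, 0, 0, 0, 0, 0.3], [0, 0, 0, 0, 0, 0, 0.65], [0, 0, 0, 0, 0, 0, 0.7], [0, 0, 0, 0, 0, 0, 0.8], [0, 0, 0, 0, 0, 0, 0.9], [0, 0, 0, 0, 0, 0, 1], [0, 0, 0, 0, 0, 0, 1], [0, 0, 0, 0, 0, 0, 1], [0, 0, -10, 0, 0, 0, 1], [0, 0, -20, 0, 0, 0, 1], [0, 0, -25, 0, 0, 0, 1], [0, 0, -25, 0, 0, 0, 1], [0, 0, -25, 0, 0, 0, 1], [0, 0, -25, 0, 0, 0, 1], [0, 0, -20, 0, 0, 0, 1], [0, 0, 0, 0, 0, 0, 1]]}}

```text
clock: 12.55
eef_pos: [0.6434, 0.3214, 0.2366]
tool_rot: [0.707, 0.707, 0.004, 0.001]
contact_force: [-0.6, 0.4, 0.8]
gripper_width: 0.0851
gripper_force: 0.0
```

```bash
python3 -c "
from h import *
c=cap('wrist','w3')
for r in eyes.trace('wrist','grinder')[:2]:
    P=pts(c,r['mask']);P=P[(P[:,2]>.117)]
    print(r['p'],len(P),np.round(np.percentile(P,[1,50,99],axis=0)*1000),cv2.minEnclosingCircle((P[:,:2]*1000).astype(np.float32)))
go(.5405,.079,.20,8.5)
"
```

```text
0.89 2404 [[626. 304. 118.]
 [643. 322. 126.]
 [660. 338. 130.]] ((642.824462890625, 320.46392822265625), 18.767215728759766)
t 12.65 pos [642.5 321.  231.4] ydir 0.0 tilt [ 0.001  0.    -1.   ] q6 [ 0.41  0.64  0.7  -0.    1.8   0.41] w 85.3
az -0.148 shift before turn [-242.  -102.1   31.2] after turn [-224.3 -136.7   31.2]
```

Request:
{"method": "play_rows", "body": {"motion": [[0, 0, 0, 0, 0, -0.148, 1], [-15, -10, 0, 0, 0, 0, 0.8], [-22, -14, 0, 0, 0, 0, 0.6], [-22, -14, 0, 0, 0, 0, 0.6], [-22, -14, 0, 0, 0, 0, 0.6], [-22, -14, 0, 0, 0, 0, 0.6], [-22, -13, 0, 0, 0, 0, 0.6], [-22, -13, 0, 0, 0, 0, 0.6], [-22, -13, 0, 0, 0, 0, 0.6], [-22, -13, 0, 0, 0, 0, 0.6], [-22, -13, 0, 0, 0, 0, 0.6], [-22, -11, 0, 0, 0, 0, 0.6], [-22, 0, 0, 0, 0, 0, 0.6], [-10, 0, 0, 0, 0, 0, 0.6], [0, 0, 0, 0, 0, 0, 0.6], [0, 0, 0, 0, 0, 0, 0.6]]}}

```text
clock: 14.25
eef_pos: [0.5413, 0.0365, 0.2305]
tool_rot: [0.653, 0.757, -0.0, -0.001]
contact_force: [-0.8, 0.3, -0.3]
gripper_width: 0.051
gripper_force: 0.0
```

```bash
cat > sp.py <<'E'
from h import *
c=cap('wrist')
for r in eyes.trace('wrist','spatula')[:2]:
    P=pts(c,r['mask']); Q=P[(P[:,2]>.014)&(P[:,2]<.027)&(np.abs(P[:,0]-.54)<.03)]
    if len(Q)<200: continue
    (x,y),wh,a=cv2.minAreaRect((Q[:,:2]*1000).astype(np.float32))
    m=Q.mean(0); d=np.linalg.svd(Q-m,full_matrices=False)[2][0]; d*=np.sign(d[1])
    t=(Q-m)@d; e=m+d*np.percentile(t,.5)
    print(r['p'],len(Q),'rect',x,y,wh,a,'mean',m,'dir',np.degrees(np.arctan2(d[1],d[0])),'end',e, 'len',np.ptp(t),'xrange@',[ (round(yy,3),np.round(np.percentile(Q[abs(Q[:,1]-yy)<.003][:,0],[2,98]),4)) for yy in np.arange(e[1]+.01,Q[:,1].max()-.005,.02)])
go(.5405,.079,.015,8.5)
E
python3 sp.py
```

```text
0.6 2943 rect 540.4307250976562 87.20944213867188 (20.068920135498047, 123.40315246582031) 7.841318130493164 mean [0.54034307 0.08670225 0.0211338 ] dir 98.10519314834227 end [0.54882363 0.02715342 0.02115625] len 0.12339938188283875 xrange@ [(np.float64(0.037), array([0.538 , 0.5565])), (np.float64(0.057), array([0.5352, 0.5544])), (np.float64(0.077), array([0.5323, 0.5511])), (np.float64(0.097), array([0.5294, 0.5488])), (np.float64(0.117), array([0.5265, 0.5455])), (np.float64(0.137), array([0.5233, 0.5413]))]
t 14.35 pos [541.3  36.9 230.9] ydir 8.5 tilt [-0.001  0.    -1.   ] q6 [-0.    0.11  1.37  0.    1.67 -0.15] w 50.8
az 0.001 shift before turn [ 41.7   5.6 215.9] after turn [ 41.7   5.5 215.9]
```

Request:
{"method": "play_rows", "body": {"motion": [[14, 3, 15, 0, 0, 0, 0.6], [14, 3, 25, 0, 0, 0, 0.6], [14, 1, 25, 0, 0, 0, 0.6], [0, 0, 25, 0, 0, 0, 0.6], [0, 0, 25, 0, 0, 0, 0.6], [0, 0, 25, 0, 0, 0, 0.6], [0, 0, 25, 0, 0, 0, 0.6], [0, 0, 20, 0, 0, 0, 0.6], [0, 0, 12, 0, 0, 0, 0.6], [0, 0, 8, 0, 0, 0, 0.6], [0, 0, 6, 0, 0, 0, 0.6], [0, 0, 3, 0, 0, 0, 0.6], [0, 0, 0, 0, 0, 0, 0.6], [0, 0, 0, 0, 0, 0, 0.6]], "force": 50}}

```text
clock: 15.75
eef_pos: [0.5426, 0.0785, 0.018]
tool_rot: [0.653, 0.757, 0.0, 0.0]
contact_force: [0.5, -0.7, 0.5]
gripper_width: 0.0512
gripper_force: 0.0
```

```bash
python3 sp.py|tail -2; python3 -c "
from h import *
print(manip.state()['contact_force'])"
```

```text
t 15.85 pos [542.6  78.5  18. ] ydir 8.5 tilt [ 0.001  0.    -1.   ] q6 [ 0.08  0.31  1.58 -0.    1.25 -0.07] w 51.2
az -0.0 shift before turn [ 0.8 -2.   3. ] after turn [ 0.8 -2.   3. ]
[ 0.07996436 -0.29277653  0.52832505]
```

Request:
{"method": "play_rows", "body": {"motion": [[0, -1, 3, 0, 0, 0.007, 0.6], [0, 0, 0, 0, 0, 0, 0.4], [0, 0, 0, 0, 0, 0, 0.3], [0, 0, 0, 0, 0, 0, 0.1], [0, 0, 0, 0, 0, 0, 0.1], [0, 0, 0, 0, 0, 0, 0.1], [0, 0, 0, 0, 0, 0, 0.1], [0, 0, 0, 0, 0, 0, 0.1]], "force": 60}}

```text
clock: 16.65
eef_pos: [0.5413, 0.0784, 0.0145]
tool_rot: [0.656, 0.755, 0.0, 0.0]
contact_force: [-1.4, -0.4, 3.2]
gripper_width: 0.0181
gripper_force: 62.1
```

```bash
cat > st.py <<'E'
from h import *
import sys
c=cap('side',sys.argv[1]); s=manip.state()
print('t',s['clock'],'f',np.round(s['contact_force'],1),'p',np.round(s['eef_pos'],4),'w',s['gripper_width'])
for o in('dish','cover','cup'):
    for r in eyes.trace('side',o)[:1]:
        P=pts(c,r['mask']); P=P[np.all(abs(P-np.median(P,0))<.08,axis=1)]; print(o,round(r['p'],2),np.round(np.percentile(P,[2,50,98],axis=0)*1000).tolist(),np.round(cv2.minEnclosingCircle((P[:,:2]*1000).astype(np.float32))[0],1))
E
python3 st.py s1
```

```text
t 16.7 f [-0.6 -0.2  3.2] p [0.5413 0.0784 0.0145] w 0.01849958586866584
dish 0.77 [[457.0, 223.0, 5.0], [482.0, 284.0, 18.0], [545.0, 296.0, 29.0]] [506.4 249.4]
cover 0.56 [[465.0, 185.0, 31.0], [502.0, 254.0, 36.0], [569.0, 291.0, 38.0]] [517.9 236.4]
cup 0.9 [[502.0, 212.0, 37.0], [529.0, 234.0, 59.0], [552.0, 264.0, 75.0]] [523.7 233.5]
```

Request:
{"method": "play_rows", "body": {"motion": [[-0.5, 0, 0, 0, 0, 0, 0.1], [-1, 0, 0, 0, 0, 0, 0.1], [-2, 0, 0, 0, 0, 0, 0.1], [-2, 0, 0, 0, 0, 0, 0.1], [-2, 0, 0, 0, 0, 0, 0.1], [-2, 0, 0, 0, 0, 0, 0.1], [-2, 0, 0, 0, 0, 0, 0.1], [-2, 0, 0, 0, 0, 0, 0.1], [-2, 0, 0, 0, 0, 0, 0.1], [-2, 0, 0, 0, 0, 0, 0.1], [-2, 0, 0, 0, 0, 0, 0.1], [-2, 0, 0, 0, 0, 0, 0.1], [-2, 0, 0, 0, 0, 0, 0.1], [-2, 0, 0, 0, 0, 0, 0.1], [-2, 0, 0, 0, 0, 0, 0.1], [-2, 0, 0, 0, 0, 0, 0.1], [-2, 0, 0, 0, 0, 0, 0.1], [-2, 0, 0, 0, 0, 0, 0.1], [-2, 0, 0, 0, 0, 0, 0.1], [-2, 0, 0, 0, 0, 0, 0.1]]}}

```text
clock: 18.85
eef_pos: [0.5465, 0.0426, 0.0145]
tool_rot: [0.655, 0.755, 0.001, -0.001]
contact_force: [-1.2, 7.7, 3.6]
gripper_width: 0.018
gripper_force: 62.4
```

```bash
python3 st.py s2
```

```text
t 18.9 f [-0.4  6.7  4.9] p [0.5466 0.0423 0.0145] w 0.018401486739735008
dish 0.69 [[463.0, 192.0, 5.0], [486.0, 262.0, 20.0], [556.0, 277.0, 30.0]] [518.3 221.7]
cover 0.63 [[469.0, 167.0, 30.0], [509.0, 235.0, 36.0], [576.0, 273.0, 38.0]] [524.1 218. ]
cup 0.68 [[508.0, 192.0, 38.0], [535.0, 215.0, 60.0], [559.0, 244.0, 75.0]] [562.9 191.2]
```

Request:
{"method": "play_rows", "body": {"motion": [[-2, 0, 0, 0, 0, 0, 0.1], [-2.5, 0, 0, 0, 0, 0, 0.1], [-2.5, 0, 0, 0, 0, 0, 0.1], [-2.5, 0, 0, 0, 0, 0, 0.1], [-2.5, 0, 0, 0, 0, 0, 0.1], [-2.5, 0, 0, 0, 0, 0, 0.1], [-2.5, 0, 0, 0, 0, 0, 0.1], [-2.5, 0, 0, 0, 0, 0, 0.1], [-2.5, 0, 0, 0, 0, 0, 0.1], [-2.5, 0, 0, 0, 0, 0, 0.1], [-2.5, 0, 0, 0, 0, 0, 0.1], [-2.5, 0, 0, 0, 0, 0, 0.1], [-2.5, 0, 0, 0, 0, 0, 0.1], [-2.5, 0, 0, 0, 0, 0, 0.1], [-2.5, 0, 0, 0, 0, 0, 0.1], [-2.5, 0, 0, 0, 0, 0, 0.1], [-2.5, 0, 0, 0, 0, 0, 0.1], [-2.5, 0, 0, 0, 0, 0, 0.1], [-2.5, 0, 0, 0, 0, 0, 0.1], [-2.5, 0, 0, 0, 0, 0, 0.1]]}}

```text
clock: 21.05
eef_pos: [0.5534, -0.006, 0.0145]
tool_rot: [0.655, 0.755, 0.001, -0.001]
contact_force: [-1.0, 9.7, 5.2]
gripper_width: 0.0183
gripper_force: 62.5
```

```bash
python3 st.py s3
```

```text
t 21.1 f [-1.   8.   5.2] p [ 0.5535 -0.0064  0.0145] w 0.018202451602096346
dish 0.74 [[463.0, 193.0, 1.0], [488.0, 263.0, 19.0], [555.0, 276.0, 29.0]] [517.7 222.1]
cover 0.82 [[470.0, 166.0, 30.0], [508.0, 236.0, 36.0], [575.0, 272.0, 38.0]] [523.2 217.4]
cup 0.79 [[508.0, 192.0, 37.0], [536.0, 215.0, 59.0], [560.0, 244.0, 75.0]] [562.1 186.5]
```

Request:
{"method": "play_rows", "body": {"motion": [[-2.5, 0, 0, 0, 0, 0, 0.1], [-2.5, 0, 0, 0, 0, 0, 0.1], [-2.5, 0, 0, 0, 0, 0, 0.1], [-2.5, 0, 0, 0, 0, 0, 0.1], [-2.5, 0, 0, 0, 0, 0, 0.1], [-2.5, 0, 0, 0, 0, 0, 0.1], [-2.5, 0, 0, 0, 0, 0, 0.1], [-2.5, 0, 0, 0, 0, 0, 0.1], [-2.5, 0, 0, 0, 0, 0, 0.1], [-2.5, 0, 0, 0, 0, 0, 0.1], [-2.5, 0, 0, 0, 0, 0, 0.1], [-2.5, 0, 0, 0, 0, 0, 0.1], [-2.5, 0, 0, 0, 0, 0, 0.1], [-2.5, 0, 0, 0, 0, 0, 0.1], [-2.5, 0, 0, 0, 0, 0, 0.1], [-2.5, 0, 0, 0, 0, 0, 0.1], [-2.5, 0, 0, 0, 0, 0, 0.1], [-2.5, 0, 0, 0, 0, 0, 0.1], [-2.5, 0, 0, 0, 0, 0, 0.1], [-2.5, 0, 0, 0, 0, 0, 0.1]]}}

```text
clock: 23.25
eef_pos: [0.5606, -0.057, 0.0145]
tool_rot: [0.655, 0.755, 0.0, -0.0]
contact_force: [-0.9, 4.3, 5.6]
gripper_width: 0.0185
gripper_force: 62.5
```

```bash
python3 st.py s4
```

```text
t 23.3 f [-0.7  3.9  5.2] p [ 0.5606 -0.0574  0.0145] w 0.018663066313296492
dish 0.92 [[463.0, 194.0, 1.0], [489.0, 263.0, 17.0], [558.0, 277.0, 29.0]] [518.9 220.9]
cover 0.63 [[471.0, 167.0, 28.0], [508.0, 236.0, 34.0], [573.0, 273.0, 37.0]] [521.4 218.2]
cup 0.64 [[508.0, 194.0, 37.0], [535.0, 215.0, 58.0], [558.0, 246.0, 73.0]] [533.4 212.6]
```

Request:
{"method": "play_rows", "body": {"motion": [[-3, 0, 0, 0, 0, 0, 0.1], [-3, 0, 0, 0, 0, 0, 0.1], [-3, 0, 0, 0, 0, 0, 0.1], [-3.5, 0, 0, 0, 0, 0, 0.1], [-3.5, 0, 0, 0, 0, 0, 0.1], [-3.5, 0, 0, 0, 0, 0, 0.1], [-3.5, 0, 0, 0, 0, 0, 0.1], [-3.5, 0, 0, 0, 0, 0, 0.1], [-3.5, 0, 0, 0, 0, 0, 0.1], [-3.5, 0, 0, 0, 0, 0, 0.1], [-3.5, 0, 0, 0, 0, 0, 0.1], [-3.5, 0, 0, 0, 0, 0, 0.1], [-3.5, 0, 0, 0, 0, 0, 0.1], [-3.5, 0, 0, 0, 0, 0, 0.1], [-3.5, 0, 0, 0, 0, 0, 0.1], [-3, 0, 0, 0, 0, 0, 0.1], [-2, 0, 0, 0, 0, 0, 0.1], [0, 0, 0, 0, 0, 0, 0.1], [0, 0, 0, 0, 0, 0, 0.1], [0, 0, 0, 0, 0, 0, 0.1]], "force": 100}}

```text
clock: 25.45
eef_pos: [0.5685, -0.113, 0.0147]
tool_rot: [0.656, 0.755, 0.0, 0.0]
contact_force: [-0.4, 1.8, 5.6]
gripper_width: 0.0178
gripper_force: 98.7
```

```bash
python3 st.py s5; python3 -c "
from h import *
go(.430,-.336,.114,84.5)
c=cap('scene')
for r in eyes.trace('scene','spatula')[:2]:
    P=pts(c,r['mask']); P=P[P[:,2]<.03]; print(r['p'],np.round(np.percentile(P,[2,98],axis=0)*1000))
cv2.imwrite('pics/v5.png',np.vstack([cv2.resize(c['image'][120:320,240:480,::-1],(480,400))]))
"
```

```text
t 25.5 f [-0.2  2.9  5.9] p [ 0.5685 -0.1129  0.0146] w 0.017388539340824852
dish 0.83 [[463.0, 197.0, 1.0], [485.0, 262.0, 16.0], [552.0, 276.0, 27.0]] [516.5 223.3]
cover 0.71 [[469.0, 167.0, 26.0], [508.0, 236.0, 33.0], [575.0, 273.0, 35.0]] [526.  217.2]
cup 0.64 [[508.0, 193.0, 35.0], [535.0, 215.0, 57.0], [559.0, 244.0, 72.0]] [562.1 192.1]
t 25.65 pos [ 568.5 -113.    14.7] ydir 8.1 tilt [ 0.001 -0.    -1.   ] q6 [-0.26  0.39  1.48 -0.    1.27 -0.4 ] w 17.6
az -1.334 shift before turn [-201.4 -168.4  -99.3] after turn [ 116.4 -235.3  -99.3]
0.87 [[ 566. -167.   -0.]
 [ 585.   59.   24.]]
```

View pics/s5.png

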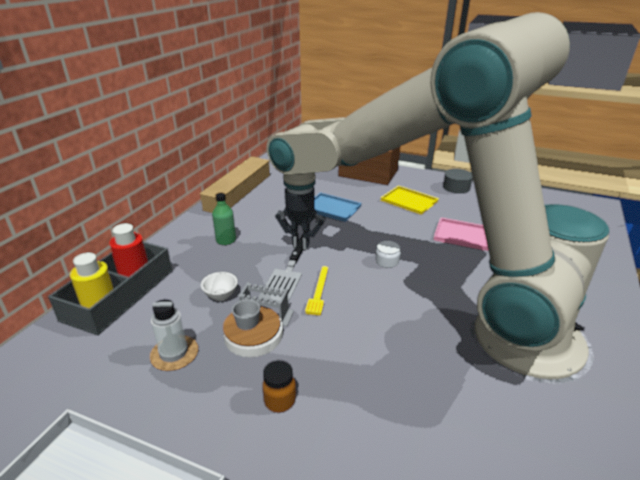

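The side view shows the blade clear of the rack at (280,280), the stack intact at (250,325) and the grinder on the coaster at (172,335). I'll draw a little further, lift and carry.

Request:
{"method": "play_rows", "body": {"motion": [[-5, 0, 0, 0, 0, 0, 0.1], [-5, 0, 0, 0, 0, 0, 0.1], [-5, 0, 0, 0, 0, 0, 0.1], [0, 0, -4, 0, 0, 0, 0.1], [0, 0, -8, 0, 0, 0, 0.1], [0, 0, -12, 0, 0, 0, 0.1], [0, 0, -16, 0, 0, 0, 0.1], [0, 0, -20, 0, 0, 0, 0.1], [0, 0, -20, 0, 0, 0, 0.1], [0, 0, -14, 0, 0, 0, 0.1], [0, 0, -6, 0, 0, 0, 0.1], [-6, -6, 0, 0, 0, 0, 0.1], [-12, -12, 0, 0, 0, 0, 0.1], [-18, -18, 0, 0, 0, 0, 0.1], [-18, -18, 0, 0, 0, 0, 0.1], [-18, -18, 0, 0, 0, 0, 0.1], [-18, -18, 0, 0, 0, 0, 0.1], [-18, -18, 0, 0, 0, 0, 0.1], [-18, -18, 0, 0, 0, 0, 0.1], [-18, -18, 0, 0, 0, 0, 0.1]]}}

```text
clock: 27.75
eef_pos: [0.4458, -0.2916, 0.113]
tool_rot: [0.656, 0.755, -0.0, -0.001]
contact_force: [0.3, 0.2, -1.3]
gripper_width: 0.0177
gripper_force: 97.9
```

Request:
{"method": "play_rows", "body": {"motion": [[-18, -18, 0, 0, 0, 0, 0.1], [-12, -12, 0, 0, 0, 0, 0.1], [-7, -10, 0, 0, 0, 0, 0.1], [0, 0, 0, 0, 0, 0.05, 0.1], [0, 0, 0, 0, 0, 0.1, 0.1], [0, 0, 0, 0, 0, 0.12, 0.1], [0, 0, 0, 0, 0, 0.12, 0.1], [0, 0, 0, 0, 0, 0.12, 0.1], [0, 0, 0, 0, 0, 0.12, 0.1], [0, 0, 0, 0, 0, 0.12, 0.1], [0, 0, 0, 0, 0, 0.12, 0.1], [0, 0, 0, 0, 0, 0.12, 0.1], [0, 0, 0, 0, 0, 0.12, 0.1], [0, 0, 0, 0, 0, 0.12, 0.1], [0, 0, 0, 0, 0, 0.12, 0.1], [0, 0, 0, 0, 0, 0.12, 0.1], [0, 0, 0, 0, 0, 0.12, 0.1], [0, 0, 0, 0, 0, 0.12, 0.1], [0, 0, 0, 0, 0, 0.1, 0.1], [0, 0, 0, 0, 0, 0, 0.1]]}}

```text
clock: 29.75
eef_pos: [0.4128, -0.3325, 0.1135]
tool_rot: [0.999, -0.05, -0.001, -0.001]
contact_force: [-0.9, 0.1, -1.2]
gripper_width: 0.0173
gripper_force: 98.0
```

```bash
cat > r.py <<'E'
from h import *
import sys
go(.4131,-.3336,.114,84.4)
c=cap('wrist',sys.argv[1])
for o in('rest','spatula'):
    for r in eyes.trace('wrist',o)[:3]:
        P=pts(c,r['mask'])
        if len(P)<100: continue
        m=P.mean(0); d=np.linalg.svd((P-m)[:,:2],full_matrices=False)[2][0]
        print(o,round(r['p'],2),r['location'],c['image'][r['mask']].mean(0).astype(int),np.round(np.percentile(P,[1,50,99],axis=0)*1000).tolist(),cv2.minAreaRect((P[:,:2]*1000).astype(np.float32)),np.degrees(np.arctan(d[1]/d[0])))
        if o=='spatula':
            A=np.c_[P[:,:2],np.ones(len(P))]; print('slope z',np.linalg.lstsq(A,P[:,2],rcond=None)[0])
E
python3 r.py w6; python3 st.py s6
```

```text
t 29.75 pos [ 412.8 -332.5  113.5] ydir -95.7 tilt [-0.001  0.001 -1.   ] q6 [-0.75  0.15  1.56 -0.    1.44  0.92] w 17.3
az -0.001 shift before turn [ 0.5  1.1 -0.6] after turn [ 0.4  1.1 -0.6]
rest 0.58 [59.4, 340.5] [104 141 173] [[498.0, -398.0, 4.0], [521.0, -357.0, 6.0], [541.0, -292.0, 15.0]] ((520.8143920898438, -343.7688293457031), (111.28560638427734, 37.52483367919922), 83.68927001953125) 84.00523721218231
rest 0.55 [269.2, 545.1] [176 162  71] [[294.0, -547.0, 3.0], [376.0, -488.0, 5.0], [447.0, -424.0, 15.0]] ((366.7192687988281, -492.0426025390625), (122.6300277709961, 147.2948455810547), 73.77262115478516) -4.344818346131996
spatula 0.75 [178.1, 317.8] [106 106 110] [[373.0, -376.0, 101.0], [468.0, -337.0, 119.0], [527.0, -312.0, 121.0]] ((466.91015625, -344.1437072753906), (191.5086212158203, 86.01152801513672), 8.733477592468262) -5.777041024257607
slope z [-0.14156446 -0.0010409   0.17920755]
spatula 0.34 [59.5, 341.7] [105 141 173] [[498.0, -398.0, 4.0], [521.0, -357.0, 6.0], [542.0, -292.0, 16.0]] ((519.1458740234375, -346.5682067871094), (112.22728729248047, 39.659603118896484), 84.20430755615234) 84.01257388090974
slope z [-0.11503922  0.01378457  0.07179155]
t 29.95 f [-0.2 -0.1 -0.9] p [ 0.4133 -0.3326  0.114 ] w 0.017655999972841778
dish 0.76 [[463.0, 199.0, 0.0], [491.0, 265.0, 15.0], [556.0, 277.0, 27.0]] [519.6 221.3]
cover 0.86 [[470.0, 167.0, 28.0], [508.0, 235.0, 33.0], [576.0, 272.0, 35.0]] [523.9 217.4]
cup 0.62 [[508.0, 193.0, 35.0], [534.0, 216.0, 56.0], [558.0, 244.0, 71.0]] [532.8 218.1]
```

View pics/w6.png

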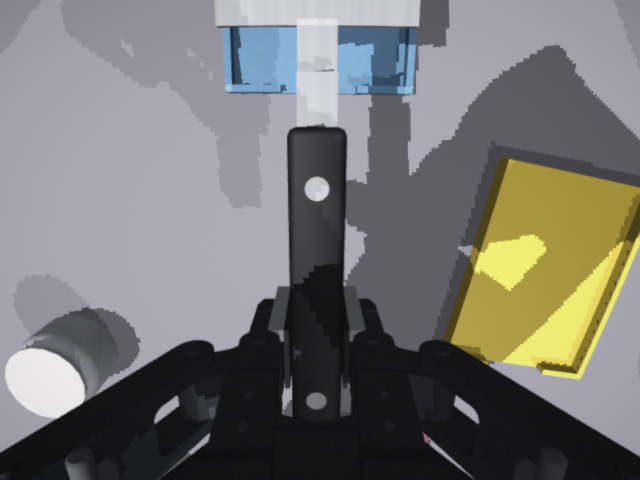

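The wrist view shows the spatula level in the gripper, its neck centred at col 318 over the rest's notch side (cols 225–415). The yellow look-alike is off to the right. Lowering now.

Request:
{"method": "play_rows", "body": {"motion": [[0, 1, 8, 0, 0, 0, 0.1], [0, 0, 14, 0, 0, 0, 0.1], [0, 0, 16, 0, 0, 0, 0.1], [0, 0, 16, 0, 0, 0, 0.1], [0, 0, 14, 0, 0, 0, 0.1], [0, 0, 10, 0, 0, 0, 0.1], [0, 0, 6, 0, 0, 0, 0.1], [0, 0, 4, 0, 0, 0, 0.1], [0, 0, 3, 0, 0, 0, 0.1], [0, 0, 0, 0, 0, 0, 0.1], [0, 0, 0, 0, 0, 0, 0.1]]}}

```text
clock: 31.2
eef_pos: [0.4138, -0.3339, 0.0238]
tool_rot: [0.999, -0.049, 0.0, 0.0]
contact_force: [0.2, 0.0, -1.9]
gripper_width: 0.0175
gripper_force: 98.0
```

```bash
cat > e.py <<'E'
from h import *
import sys
s=manip.state(); print(s['clock'],np.round(s['eef_pos'],4),np.round(s['contact_force'],1))
c=cap('scene',sys.argv[1])
for r in eyes.trace('scene','spatula')[:1]:
    P=pts(c,r['mask']); print(np.round(np.percentile(P,[1,99],axis=0)*1000),cv2.minAreaRect((P[:,:2]*1000).astype(np.float32)))
im=c['image'][270:420,200:400,::-1]; cv2.imwrite(f'pics/{sys.argv[1]}c.png',cv2.resize(im,(800,600),interpolation=2))
E
python3 e.py e1
```

```text
31.2 [ 0.4138 -0.3339  0.0238] [ 0.2  0.  -1.9]
[[ 422. -386.    5.]
 [ 631. -314.   32.]] ((523.4757080078125, -343.197509765625), (71.67274475097656, 218.59149169921875), 81.13627624511719)
```

View pics/e1c.png

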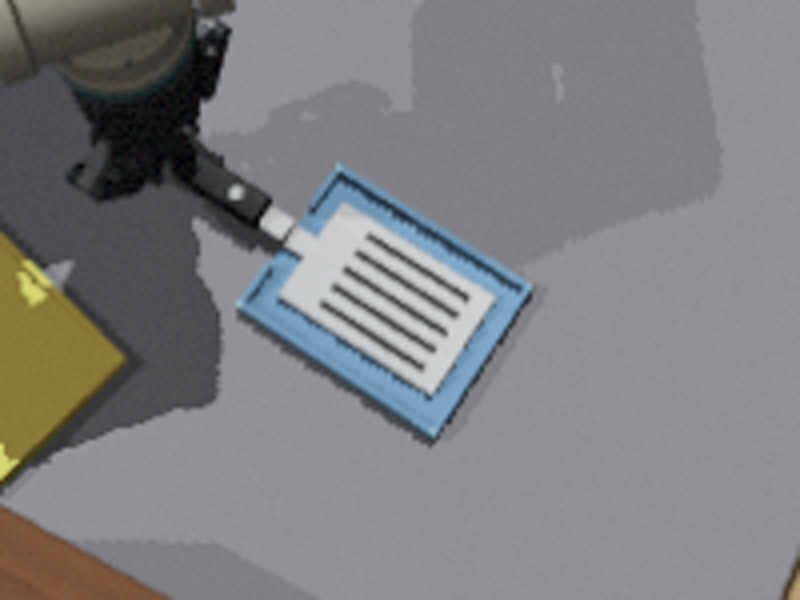

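The blade sits centred in the blue pan with the neck through the notch at (300,240), about 5 mm up. I'll lower it the rest of the way, release and retreat.

Request:
{"method": "play_rows", "body": {"motion": [[0, 0, 2, 0, 0, 0, 0.1], [0, 0, 2, 0, 0, 0, 0.1], [0, 0, 1, 0, 0, 0, 0.1], [0, 0, 0, 0, 0, 0, 0.1], [0, 0, 0, 0, 0, 0, 0.25], [0, 0, 0, 0, 0, 0, 0.35], [0, 0, 0, 0, 0, 0, 0.5], [0, 0, 0, 0, 0, 0, 0.6], [0, 0, 0, 0, 0, 0, 0.6], [0, 0, 0, 0, 0, 0, 0.6], [0, 0, -8, 0, 0, 0, 0.6], [0, 0, -15, 0, 0, 0, 0.6], [0, 0, -20, 0, 0, 0, 0.6], [0, 0, -25, 0, 0, 0, 0.6], [0, 0, -25, 0, 0, 0, 0.6], [0, 0, -25, 0, 0, 0, 0.6], [0, 0, -15, 0, 0, 0, 0.6], [0, 0, 0, 0, 0, 0, 0.6], [0, 0, 0, 0, 0, 0, 0.6], [0, 0, 0, 0, 0, 0, 0.6]]}}

```text
clock: 33.3
eef_pos: [0.413, -0.3331, 0.1497]
tool_rot: [0.999, -0.049, -0.001, -0.001]
contact_force: [0.2, -0.1, -0.7]
gripper_width: 0.0515
gripper_force: 0.0
```

```bash
python3 e.py e2; python3 r.py w7|grep -v 'rest 0.[0-9]* \[2'; python3 st.py s7; python3 a.py | grep -E 'grinder|coaster|rub_jar|bowl|brush|tin|oil'
```

```text
33.3 [ 0.413  -0.3331  0.1497] [ 0.2 -0.1 -0.7]
[[ 384. -384.    3.]
 [ 630. -316.   26.]] ((503.1838684082031, -344.1195068359375), (70.12899017333984, 258.59283447265625), 84.85110473632812)
t 33.4 pos [ 413.1 -333.2  149.9] ydir -95.6 tilt [-0.002  0.002 -1.   ] q6 [-0.75  0.12  1.52 -0.    1.51  0.92] w 51.1
az -0.0 shift before turn [ 0.1  0.4 35.9] after turn [ 0.1  0.4 35.9]
rest 0.71 [71.9, 333.8] [120 160 193] [[499.0, -401.0, 2.0], [523.0, -353.0, 6.0], [566.0, -292.0, 16.0]] ((532.92041015625, -346.40203857421875), (115.45970916748047, 63.438682556152344), 84.8521728515625) 84.65357131534434
rest 0.57 [404.0, 348.5] [134  85 103] [[231.0, -384.0, 1.0], [254.0, -341.0, 6.0], [257.0, -295.0, 15.0]] ((318.5840148925781, -357.8440246582031), (90.51801300048828, 194.0122833251953), 74.84110260009766) -89.8330564398836
spatula 0.94 [64.2, 318.4] [147 148 153] [[366.0, -381.0, 2.0], [523.0, -340.0, 9.0], [563.0, -313.0, 26.0]] ((457.07684326171875, -339.7056884765625), (71.70306396484375, 215.13426208496094), 84.9696044921875) -5.639253507224205
slope z [-0.10947033  0.01600409  
[... 1021 characters left out ...]
[420 368  77] [76 56 36]
bowl scene 0.88 [201. 402.] 542 [623  95   3] [691 168  40] [168 167 164]
bowl side 0.82 [283. 218.] 761 [617  99   1] [690 172  39] [194 197 195]
brush scene 0.96 [202. 323.] 388 [424 -47   0] [477 112  18] [198 192 110]
brush scene 0.68 [342. 292.] 1777 [ 383 -384    2] [ 628 -317   25] [146 147 149]
brush side 0.6 [299. 317.] 550 [419 -41   0] [474 116  16] [210 199  53]
tin scene 0.64 [237. 258.] 376 [ 330 -176    4] [ 373 -122   48] [155 155 154]
tin side 0.63 [251. 388.] 568 [ 313 -216    0] [ 368 -115   47] [181 188 190]
oil scene 0.86 [279. 423.] 748 [747 -98   0] [801 -49 142] [52 72 57]
oil side 0.55 [222. 223.] 895 [743 -77   5] [791 -40 140] [ 60 104  72]
```

View pics/e2.png

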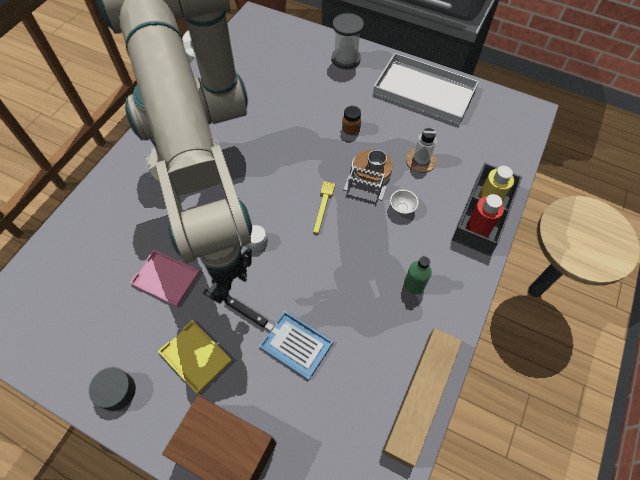

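The final view shows the spatula in the blue rest at (297,345), the grinder on the coaster at (425,150), the stack intact at (374,163) and the bystanders unmoved. Handing in.

```bash
python3 -c "
from bench import close_job
print(close_job())"
```

```text
the job is handed in; nothing more can be done
None
```

I handed the job in at about 34 s of the 64 s; no verdict was returned. In the last camera check the grinder stood on the coaster, the stack was level and intact about 18 mm from its start, the spatula lay flat and released in the blue rest, and the bystanders had not moved.

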